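# Set and lock the board-width dial of a test fixture

## Robot

A 7-joint arm with a two-finger parallel gripper is mounted at the origin on the work surface. World frame = base frame: x ahead of the robot, y to its left, z up, the work surface at z = 0. Lengths are in mm, angles in degrees, forces in N, time in s.
With the tool pointing down it reaches from about 425 to 1025 mm from the base axis. Payload 9.4 kg.
Tool frame: the origin (TCP) lies on the centre line of the jaws, within the pads' length; the fingertips stand 19 mm ahead of it and the grasp point (between the pads) is the TCP; z points along the fingers, y is the direction in which the jaws open and shut (so a half turn about z gives the same grasp; the last joint's range is limited). The gripper opens to 85 mm and grips with 20 to 120 N. Pads are 22 mm wide; open, the fingers measure 114 mm over their backs; the gripper's body (76 mm by 85 mm) begins 54 mm behind the grasp point. The pads swing forward as they close: fully open they stand 13 mm farther back than shut.
Start: joints at [-67.993, 34.337, -0.143, 91.639, 0.103, 54.024, -4.572], TCP at [322.385, 649.378, 250.275] pointing down, gripper open.
Joint ranges: [-147.43, 147.43], [-19.82, 112.94], [-74.19, 73.91], [6.32, 146.72], [-59.91, 239.91], [6.04, 106.73], [-150.56, 150.56]. Speed limits (degrees/s): [127.2, 127.2, 172.46, 172.46, 180, 180, 180].

## Interface

Orientations are given as [roll, pitch, yaw] about the fixed x, y, z axes, in that order (R = Rz(yaw) Ry(pitch) Rx(roll)).
In Python, from plant import robot gives the robot as it stands.
- The arm moves only by the shell command python3 -m crank 'ROWS' [FORCE]. ROWS is JSON, a list of rows, each a list of 7 numbers: the turn, a rotation vector about the tool's x, y, z in degrees, then the shift along the tool's x, y, z in cm, then the opening, from -1 (shut) to 1 (fully open), so that 0 is half open. A call has 1 to 5 rows; each row is the pose to reach, as a shift and turn from the pose measured when the call began, along the tool's axes at that moment; what a row does not reach only later rows make up. A row lasts 1/12 s, in which the tool goes at most 41.7 mm and 7.16 degrees, less where a joint would pass 70% of its speed; a pose out of reach is approached as far as the arm can. A call with a gripper value outside its range is refused whole. The fingers move at their own pace and stop on an object; FORCE is the grip in N (left out, the last holds). Time passes only in rows, so rows that repeat a pose let the fingers close. It gives the time, the measured TCP pose, the force and the opening at its end, in the units of the state.
- robot.read_state(): the state, without advancing time (a new reading comes with each control period).
- robot.read_camera(name): name is "side" or "top" or "wrist"; returns a dict with "color" (480x640x3 uint8, blue, green, red), "depth" (480x640 float32, mm along the optical axis (not along the pixel's ray), 0 where there is no reading), "intrinsics" (3x3 intrinsics, pixels), "k1" (the pictures are not rectified: a ray, as slopes to the right and down, at radius r is drawn at 1 + k1 r^2 times it, then the intrinsics apply), "T" (4x4, takes a point from camera to world coordinates). Camera axes: x right, y up, looking along -z (the intrinsics and any distortion apply to the point x, -y, -z); pixel columns grow to the right and rows downward; lengths in mm; the calibration is good to about 2 mm. A picture is of the moment at which its call begins.
- robot.sign_off(): hands the job in, once; it reports no verdict.
The state is a dict: "clock": time; "joint_pos": joint angles; "dq": joint speeds; "effort": joint torques, N m; "eef_pos": TCP position; "tool_rot": TCP orientation; "force": force on the tool from outside, world axes, zero at the start; "moment": the same for the moment, N m; "opening": finger opening in mm.
Only numpy, scipy, OpenCV 4.12 (cv2) and the standard library are available. Lean on these libraries where they do the work, as an engineer would, in place of code of your own. Each camera call takes 0.05 s, during which the arm holds its last target.

## Task

Push the aluminium post of the round dial with the outside of the fingers, gently and without pinching it, to turn the dial until the white index mark lines up with the one long line of the scale. Then push the steel lock slide by its thumb tab fully in towards the dial, leaving the dial on its line and the neighbouring objects where they are.

Things in the scene. Friction and masses are not known exactly. Their poses are not given: they have to be found in the camera images.
- dial (a joint): Angle of the black dial (disc 136 mm across, top face 66 mm above the work surface) about its vertical axis, rad, positive anticlockwise seen from above, stops at -1.4 and 2.5. It has friction (about 0.08 N m), turns freely otherwise and stays where it is left. It always starts anticlockwise of the target line, by 0.35 to 2.5 rad.
- dial_centre (a point): On the dial's axis, at its top face.
- index_mark (a point): Outer end of the index mark, 70 mm from the dial's axis, at the dial's rim: the mark is the single white radial line (36 x 4 mm) on the dial's top, diametrically opposite the post.
- post (a point): Middle of the upright aluminium post on the dial: 18 mm in diameter, 32 mm tall (16 mm above and below this point), standing on the dial's top face, 50 mm from the dial's axis. The only thing standing up from the dial.
- target_line (a point): Inner end of the target line, 70 mm from the dial's axis, on the fixed aluminium scale ring (208 mm across, 3 mm thick) around the dial. It is the only long line (30 x 4 mm, with a 13 mm round dot near its outer end) and has five short lines, 10 degrees apart, on either side. All lines are black. The index mark lines up when this point and index_mark coincide seen from above.
- lock (a joint): Travel of the steel lock slide, m: 0 as it starts to 0.024 fully in (hard stop), straight towards the dial's axis. Friction about 2 N; it stays where it is left. It does not move the dial.
- lock_tab (a point): On the lock slide's upright thumb tab (40 mm wide, 10 mm thick along the travel), at the middle of the width of its outer face, the face away from the dial, which is the one to push; 13 mm below the tab's top (the tab's top is 92 mm above the work surface, its lower 10 mm is the shoe). The push runs from here horizontally towards dial_centre. Two 14 mm high guide rails, one each side of the slide, stand on the deck, tops 64 mm above the work surface.
- fixture: The fixed dark blue test fixture, 350 x 320 mm, deck 50 mm high; origin on its underside, below a point 40 mm from the dial's axis; its y axis points from the dial's axis to the lock slide, its x axis to the board nest, z up.
- standoff_center (a point): Bystander: a loose steel standoff, 22 mm in diameter and 40 mm tall, upright on the fixture's far corner, beside the board nest; the point is its centre. Leave it.
- mouse: Bystander: a white computer mouse, about 100 x 58 x 32 mm, on the bench to the fixture's left; origin on its underside. Leave it.
- tray: Bystander: a shallow black component tray, 200 x 150 x 30 mm, on the bench to the fixture's right; origin on its underside. Leave it.
- driver: Bystander: a screwdriver with black handle, 160 mm long, lying on the bench beyond the mouse; origin on its underside. Leave it.

How it is judged:
By the outcome, as a careful person would: the job done as asked, in the order asked, and still so for the second after the job is handed in, with the robot touching nothing.
It also fails if it takes over 61 s, if anything falls off the work surface, if the arm or the gripper's body presses on something with over 40 N, if the wrist force passes 120 N, or if a joint passes its speed limit or range.

## Working session

There is one attempt and no reset: what is moved stays moved. The work goes in short steps, Python scripts to look and compute and a shell command to move; the robot and the scene stay as the last step left them, time stands still between calls to the robot, and variables do not carry over. Pictures are saved under pics/ and viewed, and the job is handed in when it is done.

```bash
ls; mkdir -p pics
python3 - <<'E'
from plant import robot
import cv2
s=robot.read_state(); print({k:(v if not hasattr(v,'round') else v) for k,v in s.items()})
for n in ("top","side"):
    c=robot.read_camera(n); cv2.imwrite(f"pics/{n}0.png",c["color"]); print(n,c["intrinsics"],c["k1"],c["T"])
E
```

```text
pics
{'clock': 0.0, 'joint_pos': array([-67.99203597,  34.38521308,  -0.14444059,  91.68210629,
         0.10235038,  54.02316472,  -4.57119499]), 'dq': array([ 0.00749044,  0.00075378, -0.01387582,  0.10412357, -0.04160507,
        0.06052352, -0.06297527]), 'effort': array([-3.44527516e-04, -7.76472044e+01,  1.56443775e+00, -2.57998019e+01,
        1.22816072e-02,  9.53605369e-03,  1.49184507e-05]), 'eef_pos': array([322.21117725, 648.96146651, 249.40114492]), 'tool_rot': array([-1.79910023e+02,  8.35678322e-03,  1.53600305e+02]), 'force': array([ 0.11085502,  0.51843532, -0.09759278]), 'moment': array([ 0.00675508,  0.00422249, -0.00839068]), 'opening': 85.33369929057812}
top [[480.83397822   0.         316.85260491]
 [  0.         480.83397822 240.38013045]
 [  0.           0.           1.        ]] -0.0027033179657584504 [[ 1.96067967e-02  9.93528835e-01 -1.11875055e-01  4.92212553e+02]
 [-9.99433698e-01  2.25369943e-02  2.49873429e-02  8.28078845e+01]
 [ 2.73469731e-02  1.11321778e-01  9.93408076e-01  1.03092304e+03]
 [ 0.00000000e+00  0.00000000e+00  0.00000000e+00  1.00000000e+00]]
side [[615.60705232   0.         303.15142237]
 [  0.         615.60705232 245.58629567]
 [  0.           0.           1.        ]] -0.1285903680595864 [[-9.99280077e-01  8.51873440e-03 -3.69696937e-02  5.39340346e+02]
 [-3.35082235e-02 -6.55151006e-01  7.54754502e-01  1.02880008e+03]
 [-1.77911789e-02  7.55449926e-01  6.54964795e-01  9.32310749e+02]
 [ 0.00000000e+00  0.00000000e+00  0.00000000e+00  1.00000000e+00]]
```

View pics/top0.png

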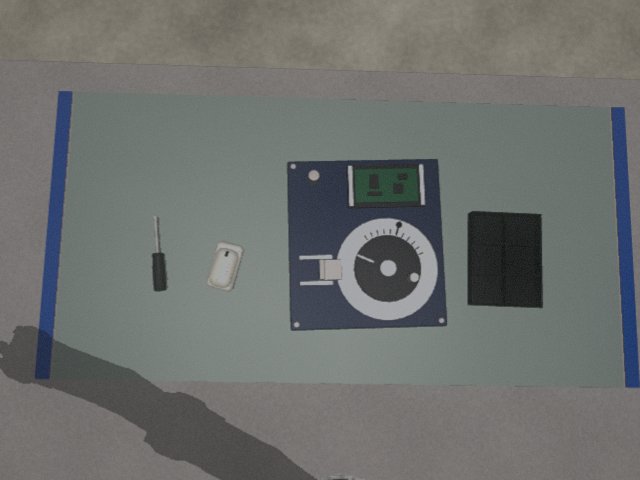

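View pics/side0.png

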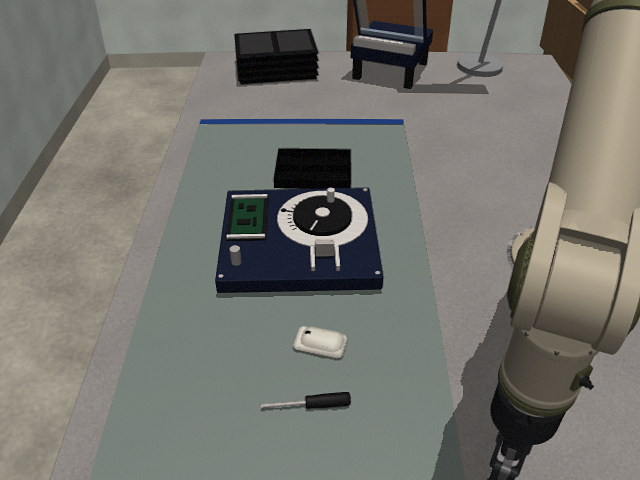

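The top view shows the dial hub at (388,268), the index mark around (365,258), the post around (414,277), the target dot at (398,225) and the lock slide at (325,268). The dial has to turn clockwise by about 80°. Next I'll measure these.

```bash
cat > h.py <<'E'
import numpy as np, cv2
from plant import robot
def ray(c,u,v):
    K=c["intrinsics"]; d=np.array([(u-K[0,2])/K[0,0],(v-K[1,2])/K[1,1]]); s=d.copy()
    for _ in range(10): s=d/(1+c["k1"]*(s@s))
    T=np.array(c["T"]); return T[:3,3],T[:3,:3]@np.array([s[0],-s[1],-1.])
def onplane(c,u,v,z):
    o,r=ray(c,u,v); return o+r*(z-o[2])/r[2]
def project(c,P):
    T=np.array(c["T"]);p=T[:3,:3].T@(np.array(P)-T[:3,3]); s=np.array([p[0],-p[1]])/-p[2]
    s=s*(1+c["k1"]*(s@s)); K=c["intrinsics"]; return s*K[0,0]+K[:2,2]
def rect(c,z,x0,x1,y0,y1,res=0.5):
    """top-down orthoview of plane z: up=+x, left=+y ; px=(y1-y)/res, py=(x1-x)/res"""
    xs=np.arange(x1,x0,-res); ys=np.arange(y1,y0,-res)
    Y,X=np.meshgrid(ys,xs); T=np.array(c["T"]); P=np.stack([X,Y,np.full_like(X,z)],-1)-T[:3,3]
    p=P@T[:3,:3]; s=np.stack([p[...,0],-p[...,1]],-1)/-p[...,2:3]
    s=s*(1+c["k1"]*(s**2).sum(-1,keepdims=True)); K=c["intrinsics"]
    m=(s*K[0,0]+K[:2,2]).astype(np.float32)
    return cv2.remap(c["color"],m[...,0],m[...,1],cv2.INTER_LINEAR)
E
python3 - <<'E'
from h import *
c=robot.read_camera("top"); im=c["color"]
for n,(u,v,z) in dict(hub=(388,268,66),dot=(398.5,225,53),post=(414,277,98),tabtop=(328,268,92),st=(314,175,90)).items(): print(n,onplane(c,u,v,z).round(1))
crop=im[150:335,280:450]; cv2.imwrite("pics/crop1.png",cv2.resize(crop,None,fx=3.2,fy=3.2,interpolation=cv2.INTER_CUBIC))
# ring: bright grey
hsv=cv2.cvtColor(im,cv2.COLOR_BGR2HSV)
m=((hsv[...,2]>150)&(hsv[...,1]<60)).astype(np.uint8); m[:, :330]=0; m[:,445:]=0; m[:212]=0;m[325:]=0
cs,_=cv2.findContours(m,cv2.RETR_EXTERNAL,cv2.CHAIN_APPROX_NONE)
for k in cs:
    if cv2.contourArea(k)>30: 
        print(cv2.contourArea(k),cv2.boundingRect(k), cv2.minEnclosingCircle(k))
E
```

```text
hub [548.1 -86.   66. ]
dot [ 638.1 -109.7   53. ]
post [ 529.8 -131.3   98. ]
tabtop [544.1  36.3  92. ]
st [729.6  67.4  90. ]
35.0 (411, 273, 7, 8) ((414.0, 276.78570556640625), 3.7858216762542725)
159.5 (381, 261, 15, 15) ((387.8488464355469, 267.593017578125), 7.634332180023193)
3975.0 (330, 219, 107, 101) ((382.7672424316406, 269.7245788574219), 53.655914306640625)
```

View pics/crop1.png

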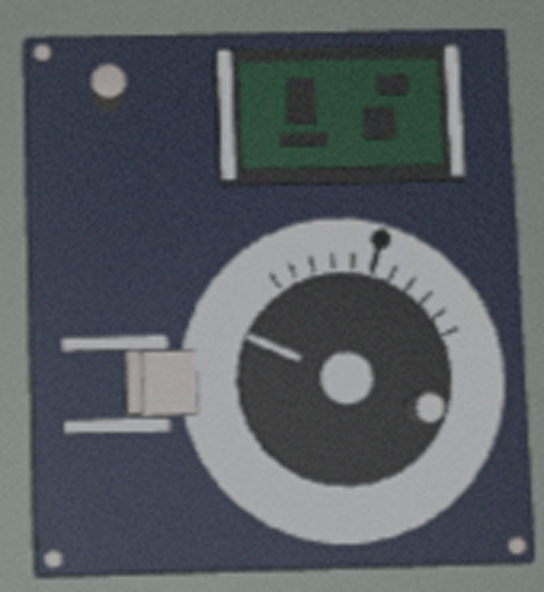

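```bash
cat >> h.py <<'E'
def dial(c,tag):
    X0,X1,Y0,Y1=430,670,-210,40; res=0.5
    out={}
    A=rect(c,66,X0,X1,Y0,Y1,res); B=rect(c,53,X0,X1,Y0,Y1,res)
    cv2.imwrite(f"pics/A{tag}.png",A); cv2.imwrite(f"pics/B{tag}.png",B)
    def w(p): return np.array([X1-p[1]*res,Y1-p[0]*res])
    def circ(g,guess,r,inner_dark):
        # edge along radii, robust circle fit
        pts=[]
        g=cv2.GaussianBlur(g,(0,0),2).astype(float)
        for a in np.arange(0,360,2):
            d=np.array([np.cos(np.radians(a)),np.sin(np.radians(a))]); rr=np.arange(r-9,r+9,0.25)
            q=guess+d*rr[:,None]; px=np.stack([(Y1-q[:,1])/res,(X1-q[:,0])/res],-1).astype(np.float32)
            v=cv2.remap(g.astype(np.float32),px[None,:,0],px[None,:,1],cv2.INTER_LINEAR)[0]
            e=np.gradient(v)*(1 if inner_dark else -1); i=e.argmax()
            if e[i]>1.5: pts.append(q[i])
        pts=np.array(pts)
        for _ in range(6):
            M=np.c_[2*pts,np.ones(len(pts))]; s=np.linalg.lstsq(M,(pts**2).sum(1),rcond=None)[0]
            R=np.sqrt(s[2]+s[:2]@s[:2]); d=np.abs(np.hypot(*(pts-s[:2]).T)-R)
            k=d<max(1.0,2*np.median(d)); pts=pts[k]
        return s[:2],R,len(pts),d.mean()
    ga=cv2.cvtColor(A,cv2.COLOR_BGR2GRAY); gb=cv2.cvtColor(B,cv2.COLOR_BGR2GRAY)
    return A,B,ga,gb,circ,w
def prof(g,cen,r0,r1,X1=670,Y1=40,res=0.5):
    an=np.arange(-180,180,0.25); g=cv2.GaussianBlur(g,(0,0),1).astype(np.float32)
    R=np.arange(r0,r1,0.5); a=np.radians(an)
    x=cen[0]+R[:,None]*np.cos(a); y=cen[1]+R[:,None]*np.sin(a)
    return an,cv2.remap(g,((Y1-y)/res).astype(np.float32),((X1-x)/res).astype(np.float32),cv2.INTER_LINEAR).mean(0)
def cent(an,p,i,w=20):
    k=np.arange(i-w,i+w+1)%len(an); q=p[k]-np.median(p[k]); q=np.clip(np.abs(q)-0.3*np.abs(q).max(),0,None)
    return an[i]+ (q*np.arange(-w,w+1)).sum()/q.sum()*0.25
E
python3 - <<'E'
from h import *
c=robot.read_camera("top"); A,B,ga,gb,circ,w=dial(c,"0")
cd=circ(ga,np.array([548.,-86]),68,True); cr=circ(gb,np.array([548.,-86]),104,False); print(cd,cr)
an,p=prof(ga,cd[0],36,62); i=p.argmax(); print("index",cent(an,p,i), p[i])
an,p=prof(gb,cr[0],74,100); i=p.argmin(); print("target",cent(an,p,i),p[i])
an,p=prof(gb,cr[0],86,94); i=p.argmin(); print("target dot",cent(an,p,i),p[i])
s=robot.read_camera("side"); cv2.imwrite("pics/sidecrop.png",cv2.resize(s["color"][180:300,210:390],None,fx=4,fy=4,interpolation=cv2.INTER_CUBIC))
E
```

```text
(array([548.26531216, -84.26081951]), np.float64(67.60018235469337), 176, np.float64(0.3024617307176323)) (array([548.66860519, -85.22796064]), np.float64(103.96788390132568), 167, np.float64(0.2959331828594288))
index 67.7453679730873 156.80011
target -14.912977333442859 64.831
target dot -15.493932965821651 55.73889
```

View pics/sidecrop.png

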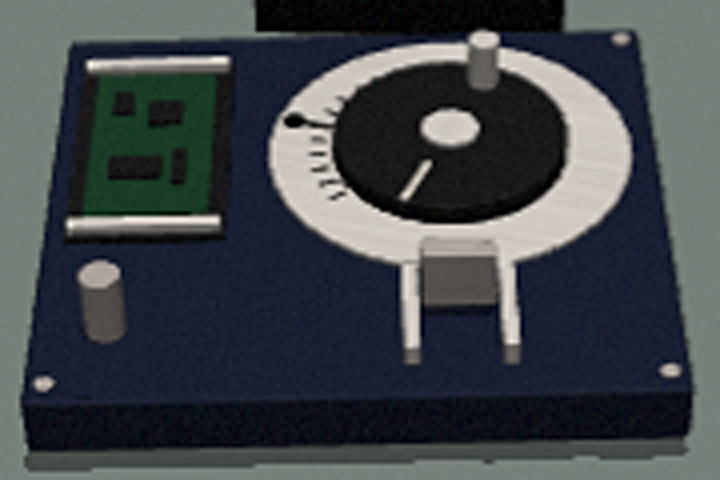

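View pics/A0.png

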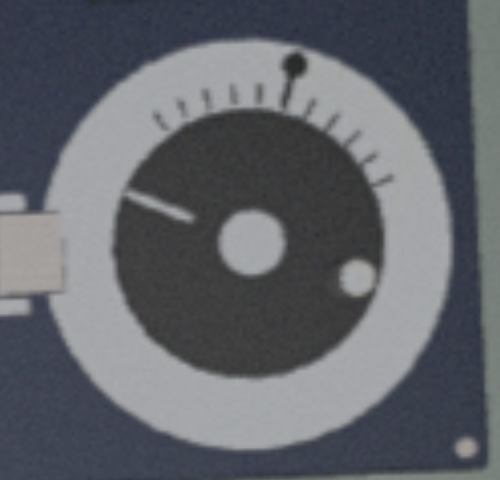

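The turn needed is about −83° (index at 67.7°, target at −15.5° in the world frame), so I'll push the post clockwise. I'm moving above the dial with the fingers shut.

```bash
python3 -m crank '[[0,0,0,-2.6,-2.8,0,-1],[0,0,0,-5.2,-5.6,0,-1],[0,0,0,-8,-8.5,0,-1],[0,0,0,-11,-11.5,0,-1],[0,0,0,-14,-14.5,0,-1]]' 20; python3 -m crank '[[0,0,0,-2.8,-3,0,-1],[0,0,0,-5.6,-6,0,-1],[0,0,0,-8.4,-9,0,-1],[0,0,0,-11.2,-12,0,-1],[0,0,0,-14,-15,0,-1]]'; python3 -m crank '[[0,0,0,-2.8,-3,0,-1],[0,0,0,-5.6,-6,0,-1],[0,0,0,-8.4,-9,0,-1],[0,0,0,-11.2,-12,0,-1],[0,0,0,-14,-15,0,-1]]'
```

```text
clock: 0.67
eef_pos: [382.8, 456.8, 249.9]
tool_rot: [-180.0, 0.0, 153.6]
force: [0.8, 0.0, 0.6]
opening: 25.7
clock: 1.08
eef_pos: [441.9, 258.2, 250.3]
tool_rot: [-180.0, 0.0, 153.6]
force: [0.5, 0.2, -0.9]
opening: 0.1
clock: 1.5
eef_pos: [501.0, 59.6, 250.6]
tool_rot: [-180.0, 0.1, 153.6]
force: [0.2, -0.3, 0.3]
opening: 0.1
```

```bash
python3 -m crank '[[0,0,1,-2.9,-3.1,0,-1],[0,0,-1,-5.8,-6.2,0,-1],[0,0,-2,-8.7,-9.3,0,-1],[0,0,-3,-11.6,-12.5,0,-1],[0,0,-4,-14.5,-15.6,0,-1]]'
python3 - <<'E'
from h import *
for n in("wrist","top"):
    c=robot.read_camera(n); cv2.imwrite(f"pics/{n}1.png",c["color"])
    if n=="wrist": print(c["T"],c["intrinsics"],c["k1"])
print(robot.read_state()["eef_pos"],robot.read_state()["tool_rot"],robot.read_state()["joint_pos"])
E
```

```text
clock: 1.92
eef_pos: [559.9, -140.3, 250.9]
tool_rot: [180.0, 0.1, 157.7]
force: [1.6, 0.2, -0.3]
opening: 0.1
[[ 3.79922536e-01 -8.93068497e-01 -2.41013539e-01  4.99743035e+02]
 [ 9.25018029e-01  3.67001788e-01  9.82412015e-02 -1.17042918e+02]
 [ 7.16277663e-04 -2.60265915e-01  9.65536711e-01  3.74391675e+02]
 [ 0.00000000e+00  0.00000000e+00  0.00000000e+00  1.00000000e+00]] [[376.8761257    0.         308.21809491]
 [  0.         376.8761257  236.32388631]
 [  0.           0.           1.        ]] -0.06578229679721581
[ 560.46433755 -146.10546954  250.81979922] [-179.84055586    0.19876718  157.13921848] [  6.50623942  24.21257234   3.33179738 111.3994995   -1.66860042
  44.27957562  77.87578099]
```

View pics/wrist1.png

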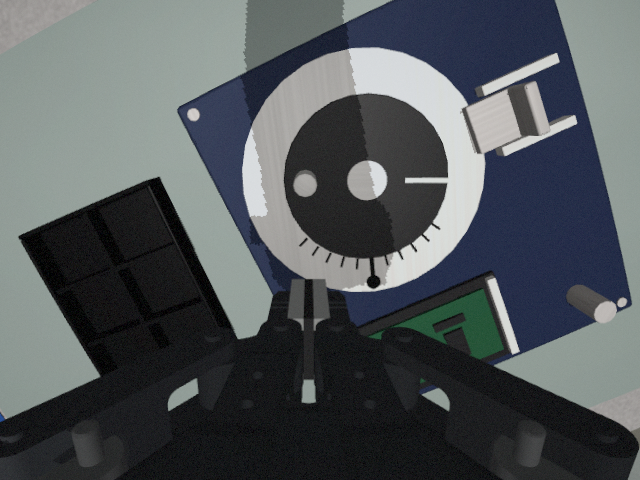

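View pics/top1.png

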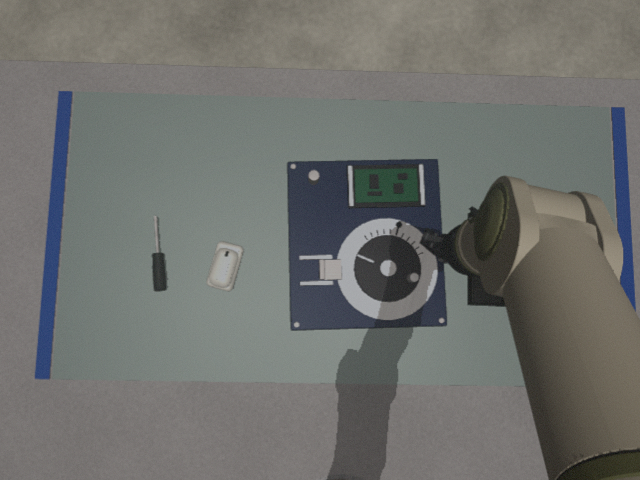

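The wrist view shows the whole dial: hub (367,180), post (305,183), index mark (427,181), target dot (374,282), lock tab (537,110). I'll measure from it.

```bash
cat >> h.py <<'E'
def measure(name,tag,g=(548.,-85.)):
    c=robot.read_camera(name); A,B,ga,gb,circ,w=dial(c,tag); g=np.array(g)
    cd=circ(ga,g,68,True); cr=circ(gb,g,104,False); print(name,"disc",cd[0].round(1),round(cd[1],1),cd[2],"ring",cr[0].round(1),round(cr[1],1),cr[2])
    an,p=prof(ga,cd[0],38,62); hp=p-cv2.blur(p[None],(121,1)).ravel()
    i=hp.argmax(); ix=cent(an,p,i); print(" index %.2f (contrast %.0f)"%(ix,hp[i]))
    an,p=prof(gb,cr[0],84,97); hp=p-cv2.blur(p[None],(121,1)).ravel(); k=(an>-50)&(an<20)
    i=np.where(k,hp,99).argmin(); tg=cent(an,p,i); print(" target %.2f (contrast %.0f) diff %.2f"%(tg,hp[i],ix-tg))
    return c
E
python3 - <<'E'
from h import *
c=measure("wrist","w1")
print("post",onplane(c,305.5,183.5,98), "tab corners", [onplane(c,u,v,92).round(1) for u,v in((528,85),(540,82),(550,130),(537,136))])
measure("top","t1")
E
```

```text
wrist disc [550.2 -86.6] 67.3 178 ring [550.6 -86.4] 103.8 148
 index 67.45 (contrast 135)
 target -14.24 (contrast -138) diff 81.69
post [ 531.74669072 -137.87371573   98.        ] tab corners [array([528.3,  37.9,  92. ]), array([529.5,  47. ,  92. ]), array([565.3,  45.3,  92. ]), array([565.8,  34.6,  92. ])]
top disc [548.3 -84.4] 67.7 176 ring [548.6 -85.1] 103.9 141
 index 67.64 (contrast 78)
 target -14.69 (contrast -73) diff 82.32
```

View pics/Aw1.png

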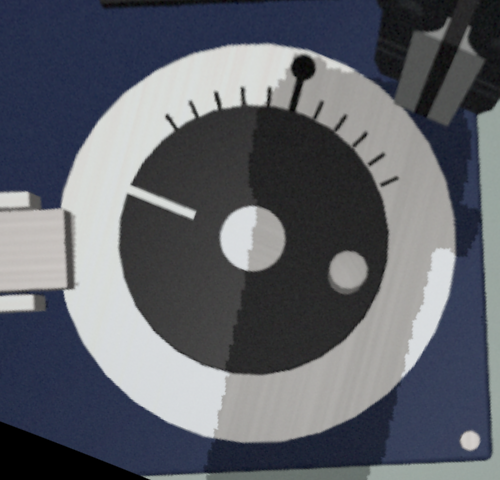

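```bash
python3 -m crank '[[0,0,0.3,0,0,3,-1],[0,0,0.5,0,0,6,-1],[0,0,0.5,0,0,9,-1],[0,0,0.5,0,0,11,-1],[0,0,0.5,0,0,12,-1]]'; python3 -m crank '[[0,0,0,0,0,0,-1],[0,0,0,0,0,0,-1]]';python3 - <<'E'
from h import *
for n in("wrist","side"):
    c=robot.read_camera(n); cv2.imwrite(f"pics/{n}2.png",c["color"] if n=="wrist" else cv2.resize(c["color"][150:310,200:420],None,fx=3.6,fy=3.6))
E
```

```text
clock: 2.53
eef_pos: [558.3, -137.0, 128.0]
tool_rot: [-180.0, -0.2, 157.1]
force: [0.1, 0.4, -0.5]
opening: 0.1
clock: 2.7
eef_pos: [558.1, -135.4, 128.0]
tool_rot: [180.0, -0.3, 157.2]
force: [-0.7, -0.4, 0.9]
opening: -0.2
```

View pics/wrist2.png

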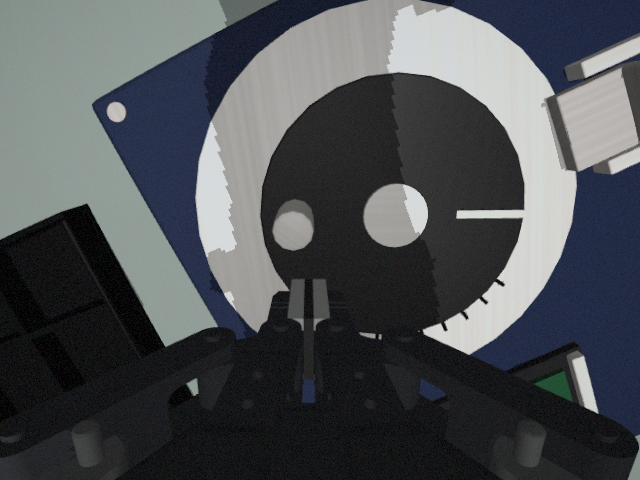

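View pics/side2.png

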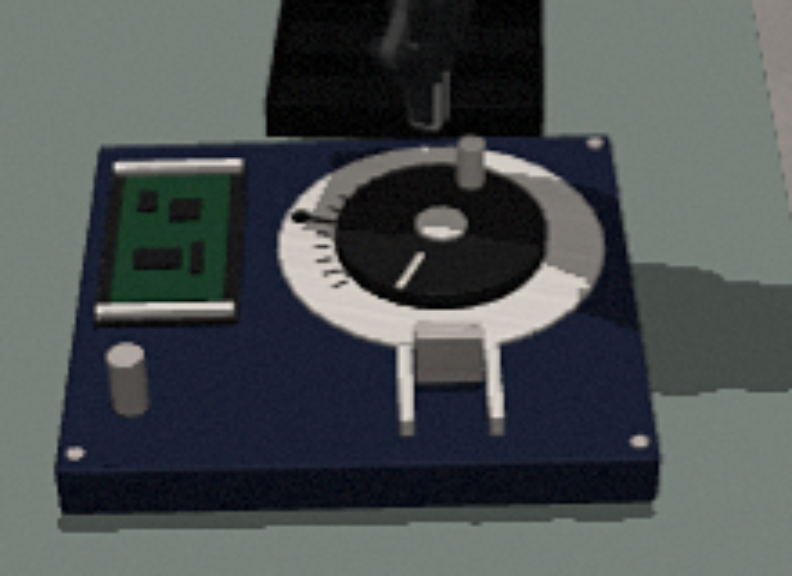

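Wrist view: post top at (293,231), fingers centred around (308,300). The tool is about 7 mm off toward the dial centre and a little too close, so I'll correct that before going down.

```bash
cat >> h.py <<'E'
from scipy.spatial.transform import Rotation as Ro
def totool(p):
    s=robot.read_state(); R=Ro.from_euler("xyz",s["tool_rot"],degrees=True).as_matrix()
    print("eef",s["eef_pos"].round(1),s["tool_rot"].round(1),"F",s["force"].round(1),"clk",round(s["clock"],2)," rel:",(R.T@(np.array(p)-s["eef_pos"])).round(1))
E
python3 - <<'E'
from h import *
c=robot.read_camera("wrist"); im=c["color"]
g=cv2.cvtColor(im,cv2.COLOR_BGR2GRAY)
# post top: bright blob near (293,231)
m=(g>140).astype(np.uint8); m[:200]=0; m[260:]=0; m[:,:260]=0; m[:,335:]=0
cs,_=cv2.findContours(m,cv2.RETR_EXTERNAL,cv2.CHAIN_APPROX_NONE)
for k in cs:
    if cv2.contourArea(k)>200:
        (u,v),r=cv2.minEnclosingCircle(k); p=onplane(c,u,v,98); print(u,v,r,p.round(1)); totool(p)
totool([530.4,-131.9,82])
E
```

```text
294.0 226.86000061035156 19.30138397216797 [ 531.3 -132.6   98. ]
eef [ 559.1 -136.7  129.4] [ 1.800e+02 -1.000e-01  1.571e+02] F [-0.2 -0.2  0.1] clk 2.85  rel: [27.1 -7.  31.5]
266.0 229.5 30.10408592224121 [ 527.7 -144.    98. ]
eef [ 559.1 -136.7  129.4] [ 1.800e+02 -1.000e-01  1.571e+02] F [-0.2 -0.2  0.1] clk 2.85  rel: [ 26.  -18.9  31.4]
eef [ 559.1 -136.7  129.4] [ 1.800e+02 -1.000e-01  1.571e+02] F [-0.2 -0.2  0.1] clk 2.85  rel: [28.2 -6.7 47.5]
```

```bash
python3 -m crank '[[0,0,0.3,-0.7,-0.7,0,-1],[0,0,0.5,-0.7,-0.7,1,-1],[0,0,0.5,-0.7,-0.7,2.2,-1],[0,0,0.5,-0.7,-0.7,3.4,-1],[0,0,0.5,-0.7,-0.7,3.4,-1]]'; python3 -m crank '[[0,0,0,0,0,0,-1],[0,0,0,0,0,0,-1]]'; python3 -c "
from h import *
totool([531,-132.3,82])"
```

```text
clock: 3.27
eef_pos: [561.3, -145.5, 92.6]
tool_rot: [-180.0, -0.3, 156.6]
force: [0.3, -0.1, 0.2]
opening: 0.3
clock: 3.43
eef_pos: [560.7, -145.3, 91.7]
tool_rot: [-180.0, -0.4, 156.7]
force: [0.1, -0.2, 0.7]
opening: -0.4
eef [ 560.7 -145.3   91.7] [-180.    -0.4  156.7] F [ 0.1 -0.2  0.7] clk 3.43  rel: [32.3  0.2  9.9]
```

```bash
python3 -m crank '[[0,0,0,0.3,0,-0.1,-1],[0,0,0,0.6,0,-0.2,-1],[0,0,0,0.9,0,-0.2,-1],[0,0,0,1.1,0,-0.2,-1],[0,0,0,1.2,0,-0.2,-1]]'
python3 - <<'E'
from h import *
totool([531,-132.3,82])
c=robot.read_camera("wrist"); cv2.imwrite("pics/wrist3.png",c["color"])
E
```

```text
clock: 3.85
eef_pos: [549.3, -140.3, 94.1]
tool_rot: [-180.0, -0.4, 156.7]
force: [-0.7, 1.0, -0.7]
opening: 0.1
eef [ 549.3 -140.3   94.1] [-180.    -0.4  156.7] F [-0.7  1.  -0.7] clk 3.85  rel: [19.9  0.1 12.2]
```

View pics/wrist3.png

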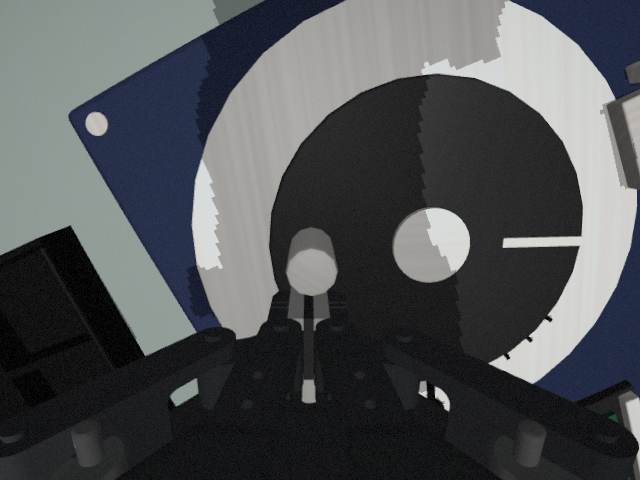

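The fingers are at the contact distance, centred on the post (312,270). I'll start the arc push at 2° per row.

```bash
python3 -m crank '[[0,0,2,0.18,-0.07,0,-1],[0,0,4,0.35,-0.13,0,-1],[0,0,6,0.53,-0.18,0,-1],[0,0,8,0.72,-0.23,0,-1],[0,0,10,0.9,-0.27,0,-1]]'; python3 -c "
from h import *
totool([549.5,-85.7,82])
measure('wrist','w4')
measure('top','t4')"
```

```text
clock: 4.32
eef_pos: [540.0, -139.5, 94.2]
tool_rot: [-179.9, -0.4, 146.4]
force: [1.5, -1.7, 0.2]
opening: -0.1
eef [ 540.  -139.5   94.2] [-179.9   -0.4  146.4] F [ 1.5 -1.7  0.2] clk 4.32  rel: [21.7 50.1 12.3]
wrist disc [550.  -86.7] 67.3 130 ring [550.4 -86.4] 103.8 101
 index 58.32 (contrast 146)
 target 2.93 (contrast -76) diff 55.39
top disc [548.3 -84.2] 67.6 150 ring [548.6 -85.2] 104.0 142
 index 57.39 (contrast 79)
 target -14.84 (contrast -92) diff 72.23
```

```bash
python3 -m crank '[[0,0,2,0.18,-0.07,0,-1],[0,0,4,0.35,-0.13,0,-1],[0,0,6,0.53,-0.18,0,-1],[0,0,8,0.72,-0.23,0,-1],[0,0,10,0.9,-0.27,0,-1]]';python3 -m crank '[[0,0,2,0.18,-0.07,0,-1],[0,0,4,0.35,-0.13,0,-1],[0,0,6,0.53,-0.18,0,-1],[0,0,8,0.72,-0.23,0,-1],[0,0,10,0.9,-0.27,0,-1]]'; python3 -c "
from h import *
totool([549.5,-85.7,82])
measure('wrist','w5')
measure('top','t5')"
```

```text
clock: 4.83
eef_pos: [530.2, -136.5, 94.1]
tool_rot: [-179.8, -0.4, 136.3]
force: [0.8, -1.8, -1.3]
opening: 0.2
clock: 5.25
eef_pos: [521.5, -132.2, 94.2]
tool_rot: [-179.7, -0.3, 126.1]
force: [-0.2, -1.7, -0.6]
opening: -0.2
eef [ 521.5 -132.2   94.2] [-179.7   -0.3  126.1] F [-0.2 -1.7 -0.6] clk 5.25  rel: [21.  50.1 12. ]
wrist disc [549.9 -86.6] 67.3 127 ring [550.4 -86.4] 103.8 99
 index 37.27 (contrast 145)
 target -11.94 (contrast -95) diff 49.21
top disc [548.3 -84. ] 67.4 124 ring [548.7 -85.1] 104.0 131
 index 36.09 (contrast 78)
 target -15.40 (contrast -93) diff 51.49
```

```bash
python3 -m crank '[[0,0,2,0.18,-0.07,0,-1],[0,0,4,0.35,-0.13,0,-1],[0,0,6,0.53,-0.18,0,-1],[0,0,8,0.72,-0.23,0,-1],[0,0,10,0.9,-0.27,0,-1]]'; python3 -c "
from h import *
totool([549.5,-85.7,82])
c=measure('wrist','w6'); cv2.imwrite('pics/wrist6.png',c['color'])
measure('top','t6')"
```

```text
clock: 5.77
eef_pos: [513.7, -126.1, 94.2]
tool_rot: [-179.6, -0.3, 116.0]
force: [0.9, -1.3, -0.5]
opening: -0.2
eef [ 513.7 -126.1   94.2] [-179.6   -0.3  116. ] F [ 0.9 -1.3 -0.5] clk 5.77  rel: [20.5 50.  12. ]
wrist disc [549.9 -86.5] 67.3 123 ring [550.4 -86.5] 103.8 104
 index 26.77 (contrast 145)
 target -14.21 (contrast -149) diff 40.98
top disc [548.3 -84.2] 67.5 144 ring [548.7 -85.2] 104.0 125
 index 25.92 (contrast 78)
 target -14.82 (contrast -93) diff 40.74
```

View pics/wrist6.png

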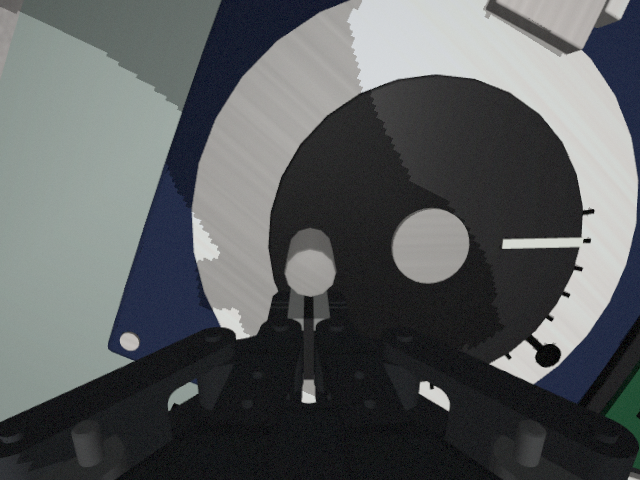

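Both cameras agree that about 41° is left. In the wrist view the index (545,243) sits four short lines before the target (545,352). I'll keep going.

```bash
for i in 1; do :; done; python3 -m crank '[[0,0,2,0.18,-0.07,0,-1],[0,0,4,0.35,-0.13,0,-1],[0,0,6,0.53,-0.18,0,-1],[0,0,8,0.72,-0.23,0,-1],[0,0,10,0.9,-0.27,0,-1]]';python3 -m crank '[[0,0,2,0.18,-0.07,0,-1],[0,0,4,0.35,-0.13,0,-1],[0,0,6,0.53,-0.18,0,-1],[0,0,8,0.72,-0.23,0,-1],[0,0,10,0.9,-0.27,0,-1]]'; python3 -c "
from h import *
totool([549.5,-85.7,82])
measure('wrist','w7')
measure('top','t7')"
```

```text
clock: 6.28
eef_pos: [506.9, -118.7, 94.3]
tool_rot: [-179.5, -0.3, 105.9]
force: [0.7, -1.2, -1.6]
opening: -0.1
clock: 6.7
eef_pos: [501.6, -110.6, 94.3]
tool_rot: [-179.5, -0.2, 95.7]
force: [0.1, -1.2, -1.0]
opening: 0.1
eef [ 501.6 -110.6   94.3] [-179.5   -0.2   95.7] F [ 0.1 -1.2 -1. ] clk 6.7  rel: [19.9 50.2 11.9]
wrist disc [549.9 -86.3] 67.3 125 ring [550.4 -86.5] 103.8 113
 index 6.02 (contrast 145)
 target -16.01 (contrast -162) diff 22.03
top disc [548.3 -84.3] 67.6 132 ring [548.7 -85.1] 104.0 120
 index 5.67 (contrast 79)
 target -14.80 (contrast -93) diff 20.47
```

```bash
python3 -m crank '[[0,0,2,0.18,-0.07,0,-1],[0,0,4,0.35,-0.13,0,-1],[0,0,6,0.53,-0.18,0,-1],[0,0,8,0.72,-0.23,0,-1],[0,0,10,0.9,-0.27,0,-1]]'; python3 -c "
from h import *
totool([549.5,-85.7,82])
c=measure('wrist','w8'); cv2.imwrite('pics/wrist8.png',c['color'])
measure('top','t8')"
```

```text
clock: 7.22
eef_pos: [497.9, -101.3, 94.3]
tool_rot: [-179.4, -0.1, 85.6]
force: [-0.0, -1.5, -0.3]
opening: -0.3
eef [ 497.9 -101.3   94.3] [-1.794e+02 -1.000e-01  8.560e+01] F [-0.  -1.5 -0.3] clk 7.22  rel: [19.5 50.4 11.9]
wrist disc [549.9 -86.3] 67.3 122 ring [550.3 -86.5] 103.8 114
 index -4.47 (contrast 145)
 target -14.82 (contrast -161) diff 10.35
top disc [547.8 -84.6] 67.9 94 ring [548.8 -85.1] 103.9 114
 index -4.43 (contrast 80)
 target -15.34 (contrast -93) diff 10.91
```

View pics/wrist8.png

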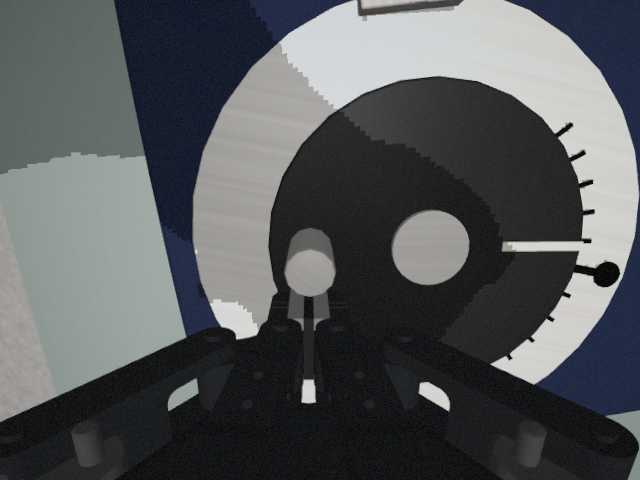

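```bash
python3 -m crank '[[0,0,1.8,0.16,-0.06,0,-1],[0,0,3.5,0.31,-0.11,0,-1],[0,0,5,0.44,-0.16,0,-1],[0,0,6.2,0.55,-0.19,0,-1],[0,0,7,0.62,-0.21,0,-1]]'; python3 -m crank '[[0,0,0,0,0,0,-1],[0,0,0,0,0,0,-1]]'; python3 -c "
from h import *
totool([549.5,-85.7,82])
c=measure('wrist','w9'); cv2.imwrite('pics/wrist9.png',c['color'])
measure('top','t9')"
```

```text
clock: 7.73
eef_pos: [496.3, -94.5, 94.3]
tool_rot: [-179.4, -0.1, 78.6]
force: [0.6, -2.2, -0.2]
opening: -0.3
clock: 7.9
eef_pos: [496.3, -94.3, 94.3]
tool_rot: [-179.4, -0.1, 78.6]
force: [0.5, -0.5, -0.2]
opening: 0.1
eef [496.3 -94.3  94.3] [-1.794e+02 -1.000e-01  7.860e+01] F [ 0.5 -0.5 -0.2] clk 7.9  rel: [18.9 50.6 11.8]
wrist disc [550.  -86.2] 67.3 121 ring [550.4 -86.5] 103.8 111
 index -12.21 (contrast 145)
 target -15.39 (contrast -161) diff 3.18
top disc [548.3 -84.3] 67.6 113 ring [548.8 -85. ] 103.8 108
 index -11.81 (contrast 79)
 target -15.32 (contrast -93) diff 3.52
```

View pics/Bw9.png

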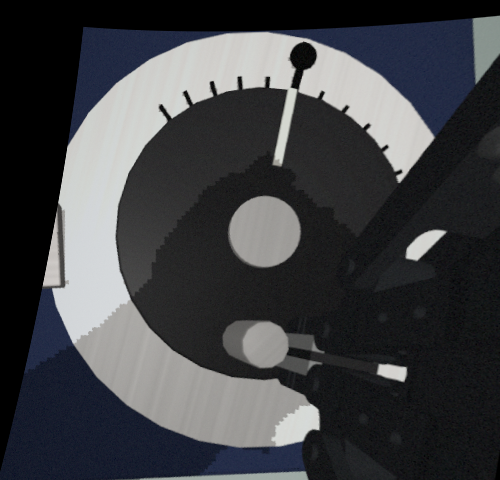

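```bash
python3 -m crank '[[0,0,0.8,0.07,-0.03,0,-1],[0,0,1.6,0.14,-0.05,0,-1],[0,0,2.2,0.19,-0.07,0,-1],[0,0,2.2,0.19,-0.07,0,-1],[0,0,2.2,0.19,-0.07,0,-1]]'
cat >> h.py <<'E'
def fine(name,tag):
    c=robot.read_camera(name); A,B,ga,gb,circ,w=dial(c,tag); g=np.array((549.,-85.))
    cd=circ(ga,g,68,True); cr=circ(gb,g,104,False)
    # index from centroid radii bands, target from bands, ticks lattice
    for r0,r1 in((36,48),(48,60),(40,60)):
        an,p=prof(ga,cd[0],r0,r1); k=(an>-60)&(an<30); i=np.where(k,p-cv2.blur(p[None],(121,1)).ravel(),-99).argmax(); print(name,"index",r0,r1,round(cent(an,p,i),2))
    for r0,r1 in((74,84),(84,97)):
        an,p=prof(gb,cr[0],r0,r1); k=(an>-60)&(an<30); i=np.where(k,p-cv2.blur(p[None],(121,1)).ravel(),99).argmin(); print("   target",r0,r1,round(cent(an,p,i),2))
    an,p=prof(gb,cr[0],72,78); hp=p-cv2.blur(p[None],(121,1)).ravel()
    t=[]
    for a in np.arange(-65,36,10):
        k=np.where((an>a-5)&(an<a+5))[0]; i=k[hp[k].argmin()]; t.append((round(cent(an,p,i,10),2),int(hp[i])))
    print("   ticks",t); return c
E
python3 -c "
from h import *
totool([549.5,-85.7,82])
c=fine('wrist','w10'); cv2.imwrite('pics/wrist10.png',c['color'])
fine('top','t10')"
```

```text
clock: 8.42
eef_pos: [496.0, -92.3, 94.3]
tool_rot: [-179.4, -0.0, 76.5]
force: [1.1, -1.2, 0.3]
opening: -0.1
eef [496.  -92.3  94.3] [-179.4   -0.    76.5] F [ 1.1 -1.2  0.3] clk 8.42  rel: [18.9 50.6 11.8]
wrist index 36 48 -14.4
wrist index 48 60 -14.43
wrist index 40 60 -14.46
   target 74 84 24.84
   target 84 97 -15.43
   ticks [(np.float64(-60.39), 1), (np.float64(-56.68), -2), (np.float64(-45.2), -3), (np.float64(-31.32), -20), (np.float64(-23.51), -30), (np.float64(-16.02), -40), (np.float64(-5.09), -58), (np.float64(4.91), -59), (np.float64(14.8), -80), (np.float64(24.84), -103), (np.float64(34.91), -135)]
top index 36 48 -13.92
top index 48 60 -14.19
top index 40 60 -13.78
   target 74 84 -15.11
   target 84 97 -15.4
   ticks [(np.float64(-61.8), -50), (np.float64(-54.9), -8), (np.float64(-44.93), -36), (np.float64(-34.86), -38), (np.float64(-24.81), -31), (np.float64(-14.89), -62), (np.float64(-5.66), -34), (np.float64(4.95), -29), (np.float64(15.18), -33), (np.float64(25.19), -26), (np.float64(35.23), -36)]
```

View pics/wrist10.png

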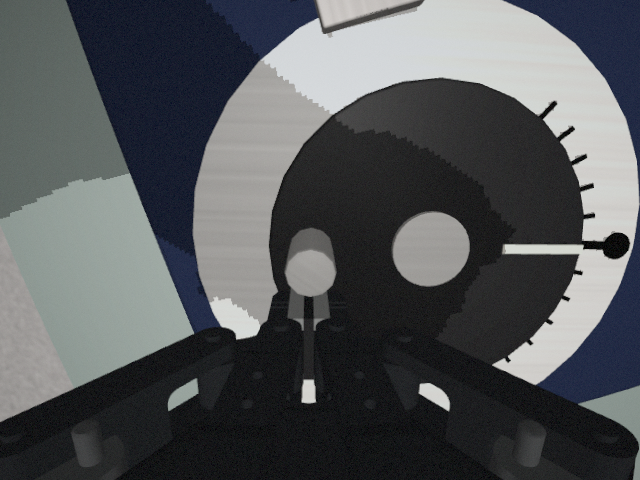

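About 0.7–1° is left. One more small push, then I'll back off and recheck.

```bash
python3 -m crank '[[0,0,0.4,0.04,-0.01,0,-1],[0,0,0.8,0.07,-0.03,0,-1],[0,0,0.8,0.07,-0.03,0,-1],[0,0,0.8,0.07,-0.03,0,-1]]'; python3 -c "
from h import *
totool([549.5,-85.7,82])
fine('wrist','w11')
fine('top','t11')"
```

```text
clock: 8.85
eef_pos: [495.8, -91.5, 94.3]
tool_rot: [-179.4, -0.0, 75.7]
force: [0.5, -0.7, -0.1]
opening: 0.2
eef [495.8 -91.5  94.3] [-179.4   -0.    75.7] F [ 0.5 -0.7 -0.1] clk 8.85  rel: [18.9 50.7 11.8]
wrist index 36 48 -14.99
wrist index 48 60 -15.25
wrist index 40 60 -15.19
   target 74 84 -15.05
   target 84 97 -15.31
   ticks [(np.float64(-60.05), 1), (np.float64(-56.22), -2), (np.float64(-43.94), -2), (np.float64(-30.43), -21), (np.float64(-23.92), -30), (np.float64(-16.82), -46), (np.float64(-4.9), -58), (np.float64(4.88), -61), (np.float64(14.77), -84), (np.float64(24.82), -105), (np.float64(34.83), -136)]
top index 36 48 -14.85
top index 48 60 -14.97
top index 40 60 -14.65
   target 74 84 -15.12
   target 84 97 -15.44
   ticks [(np.float64(-61.55), -48), (np.float64(-54.95), -9), (np.float64(-44.88), -36), (np.float64(-34.85), -38), (np.float64(-24.85), -30), (np.float64(-14.92), -61), (np.float64(-5.79), -34), (np.float64(4.83), -28), (np.float64(15.66), -32), (np.float64(25.69), -26), (np.float64(35.22), -36)]
```

```bash
python3 -m crank '[[0,0,0,-0.4,0,0,-1],[0,0,0,-1,0,0,-1],[0,0,0,-1.6,0,0,-1],[0,0,0,-1.8,0,-2,-1],[0,0,0,-1.8,0,-5,-1]]';  python3 -m crank '[[0,0,0,-1,0,-4,-1],[0,0,0,-2,0,-8,-1],[0,0,0,-3,0,-11,-1],[0,0,0,-3,0,-11,-1],[0,0,0,-3,0,-11,-1]]'; python3 -c "
from h import *
totool([549.5,-85.7,82])
c=fine('wrist','w12'); cv2.imwrite('pics/wrist12.png',c['color'])
c=fine('top','t12');cv2.imwrite('pics/top12.png',c['color'])"
```

```text
clock: 9.37
eef_pos: [490.1, -110.2, 143.2]
tool_rot: [-179.1, 0.0, 75.6]
force: [1.0, 0.8, -0.4]
opening: -0.2
clock: 9.78
eef_pos: [484.5, -140.6, 254.8]
tool_rot: [-179.3, -0.0, 75.5]
force: [-0.1, 1.5, -0.9]
opening: 0.0
eef [ 484.5 -140.6  254.8] [-179.3   -0.    75.5] F [-0.1  1.5 -0.9] clk 9.78  rel: [ 69.3  51.1 172.3]
wrist index 36 48 -14.97
wrist index 48 60 -14.66
wrist index 40 60 -14.75
   target 74 84 -15.05
   target 84 97 -14.89
   ticks [(np.float64(-65.19), -132), (np.float64(-55.14), -114), (np.float64(-45.12), -104), (np.float64(-35.05), -112), (np.float64(-25.14), -108), (np.float64(-14.8), -111), (np.float64(-5.06), -111), (np.float64(4.95), -108), (np.float64(14.89), -115), (np.float64(24.91), -107), (np.float64(34.95), -128)]
top index 36 48 -15.13
top index 48 60 -15.13
top index 40 60 -14.9
   target 74 84 -15.0
   target 84 97 -14.89
   ticks [(np.float64(-65.25), -42), (np.float64(-54.97), -37), (np.float64(-44.96), -36), (np.float64(-35.04), -37), (np.float64(-24.96), -30), (np.float64(-15.09), -60), (np.float64(-5.16), -33), (np.float64(4.71), -28), (np.float64(15.52), -31), (np.float64(24.96), -26), (np.float64(35.06), -35)]
```

View pics/wrist12.png

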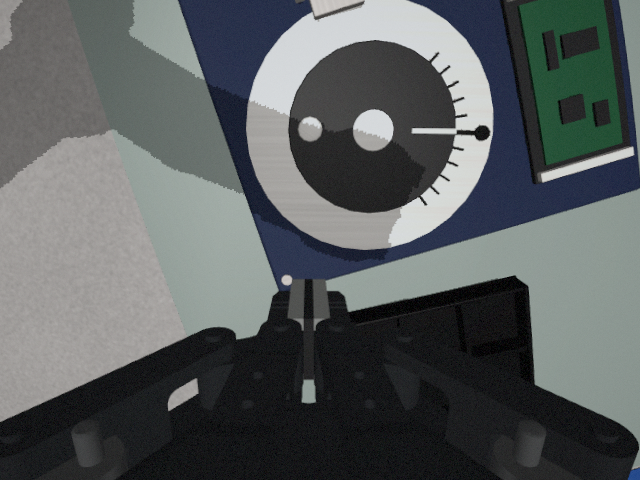

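View pics/top12.png

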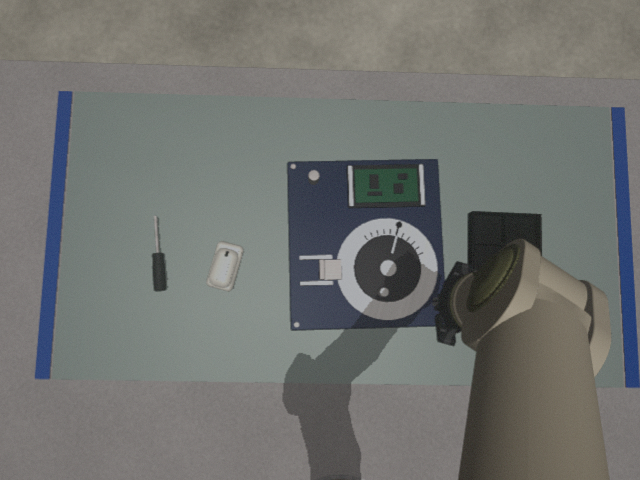

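With the arm clear, both cameras put the index on the target to within about 0.3°. In the wrist view the white mark (435,131) continues straight into the long line (470,132). Now I'll measure the lock.

Run:
```python
from h import *
c=robot.read_camera("top")
for n,u,v in (("TL",292.7,166),("BL",296.2,324.8),("BR",441.5,320.8)): print(n,onplane(c,u,v,50).round(1))
o=rect(c,92,490,610,-10,110,0.25); cv2.imwrite("pics/lock92.png",o)
o=rect(c,64,490,610,-10,110,0.25); cv2.imwrite("pics/lock64.png",o)
```

```text
TL [757.7 111.6  50. ]
BL [430.9  96.3  50. ]
BR [ 444.1 -198.2   50. ]
```

View pics/lock92.png

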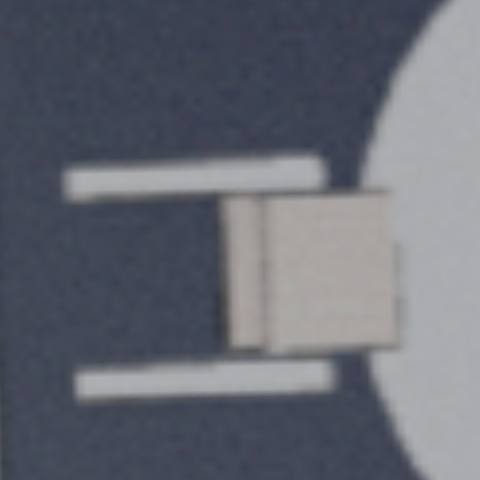

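View pics/lock64.png

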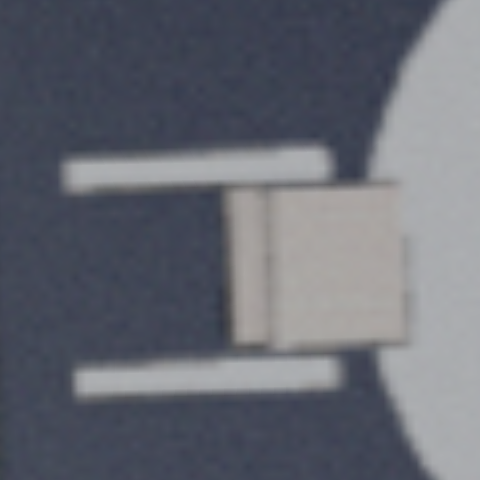

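```bash
python3 -m crank '[[0,0,-3,3.5,0,0,-1],[0,0,-6,7,0,0,-1],[0,0,-9,10.5,0,0,-1],[0,0,-13,14,0,0,-1],[0,0,-17,17.5,0,0,-1]]'; python3 -m crank '[[0,0,0,2,0,0,-1],[0,0,0,4,0,0,-1],[0,0,0,5,0,0,-1],[0,0,0,5,0,0,-1]]';  python3 - <<'E'
from h import *
totool([541.7,80,89])
for n in("wrist","top"):
    c=robot.read_camera(n); cv2.imwrite(f"pics/{n}13.png",c["color"])
totool([541.7,80,89])
E
```

```text
clock: 10.35
eef_pos: [526.6, 32.1, 250.7]
tool_rot: [-178.9, -0.2, 92.8]
force: [1.0, -0.7, -0.9]
opening: -0.2
clock: 10.68
eef_pos: [523.5, 84.4, 249.5]
tool_rot: [-178.8, -0.2, 93.0]
force: [0.5, -0.2, -0.5]
opening: 0.2
eef [523.5  84.4 249.5] [-178.8   -0.2   93. ] F [ 0.5 -0.2 -0.5] clk 10.68  rel: [ -6.   21.4 160.1]
eef [523.8  81.2 250.3] [-178.9   -0.2   92.8] F [ 0.  -0.4  0.5] clk 10.78  rel: [ -2.6  21.  160.9]
```

View pics/wrist13.png

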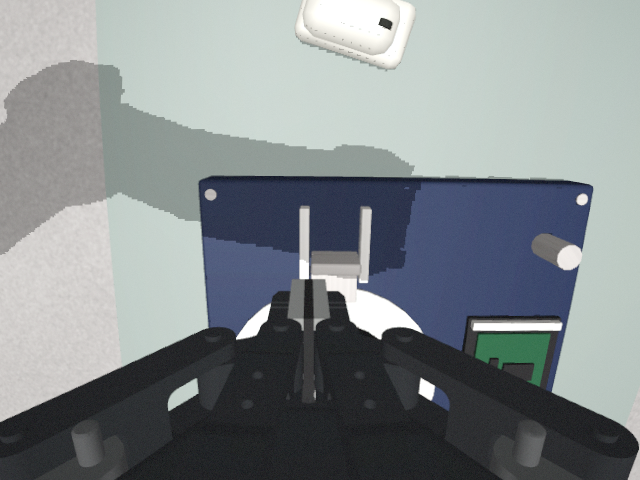

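Run:
```python
from h import *
c=robot.read_camera("wrist"); im=c["color"]
cv2.imwrite("pics/w14.png",cv2.resize(im[195:315,280:400],None,fx=5,fy=5,interpolation=cv2.INTER_CUBIC))
for u,v in((311,252),(360,252),(311,262),(360,262),(311,276),(360,276)): print(u,v,onplane(c,u,v,92).round(1))
print(project(c,(542,53,92)),project(c,(542,43,92)),project(c,(542,53,60)))
t=robot.read_camera("top"); d=c["depth"]; print(d[245:285:3,335])
```

```text
311 252 [524.5  57.4  92. ]
360 252 [562.8  59.5  92. ]
311 262 [525.   49.2  92. ]
360 262 [563.5  51.3  92. ]
311 276 [525.5  37.5  92. ]
360 276 [564.5  39.6  92. ]
[332.91187043 258.53838855] [332.08621939 270.5249651 ] [331.26726082 247.04271696]
[335.59723 325.22607 318.69427 310.1592  300.26697 297.45444 296.8705
 297.63095 297.95248 325.37503 327.27454 327.85007 327.43213 329.2912 ]
```

View pics/w14.png

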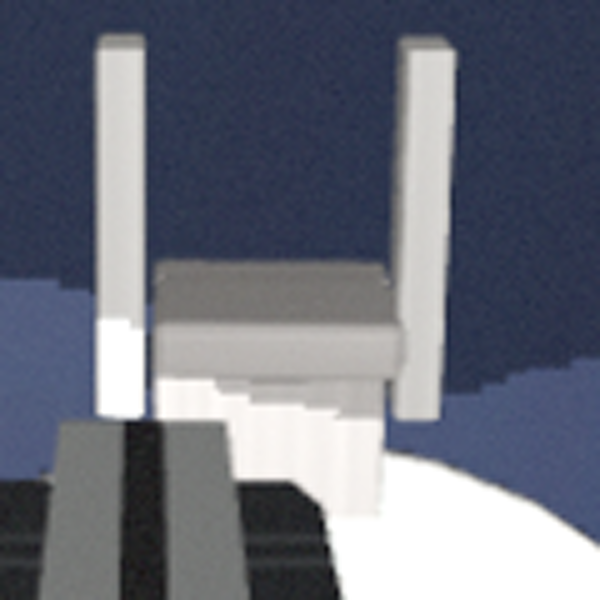

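Wrist zoom: the tab's outer top edge is at v≈259 and spans u 311–361. That puts it at about (544, 52.5), and the top view gives (542, 53), so they agree. I'll go down outside the tab.

```bash
python3 -m crank '[[-0.5,0,0,0,1,1,-1],[-1,0,0,-0.1,2.1,4,-1],[-1.1,0,0,-0.1,2.1,7.5,-1],[-1.1,0,0,-0.1,2.1,11,-1],[-1.1,0,0,-0.1,2.1,13,-1]]'; python3 -m crank '[[0,0,0,0,0,0,-1],[0,0,0,0,0,0,-1]]';  python3 - <<'E'
from h import *
totool([541.7,80,90])
c=robot.read_camera("wrist"); cv2.imwrite("pics/wrist15.png",c["color"])
c=robot.read_camera("side"); cv2.imwrite("pics/side15.png",cv2.resize(c["color"][150:310,200:420],None,fx=3.6,fy=3.6))
E
```

```text
clock: 11.3
eef_pos: [541.9, 79.3, 116.8]
tool_rot: [-179.9, -0.1, 92.6]
force: [-0.4, 0.4, -0.6]
opening: -0.0
clock: 11.47
eef_pos: [541.7, 77.6, 115.4]
tool_rot: [-179.7, -0.1, 92.4]
force: [-0.5, -0.4, -0.1]
opening: -0.3
eef [541.7  77.6 115.4] [-1.797e+02 -1.000e-01  9.240e+01] F [-0.5 -0.4 -0.1] clk 11.47  rel: [ 2.3  0.2 25.4]
```

View pics/wrist15.png

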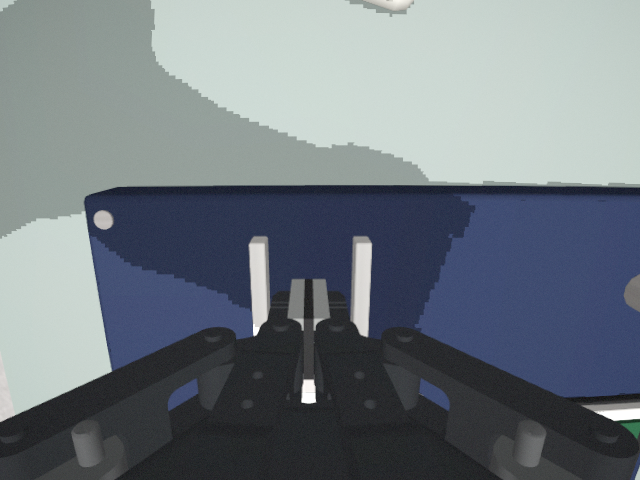

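View pics/side15.png

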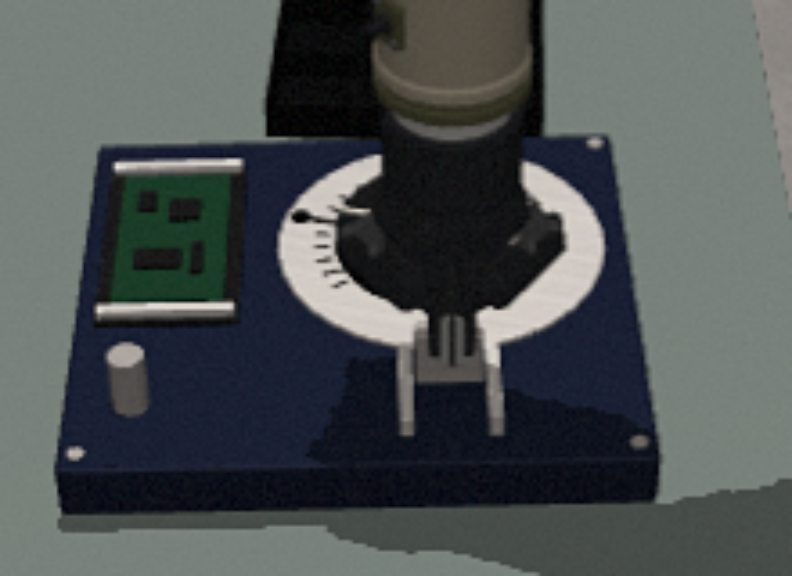

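The fingers are centred between the rails (260 and 362, fingers at 308). I'll lower to tab height and approach.

```bash
python3 -m crank '[[0,0,0,0.2,0,0.8,-1],[0,0,0,0.2,0,1.6,-1],[0,0,0,0.2,0,2.2,-1],[0,0,0,0.2,0,2.4,-1],[0,0,0,0.2,0,2.4,-1]]'; python3 -m crank '[[0,0,0,-0.2,0,0,-1],[0,0,0,-0.5,0,0,-1],[0,0,0,-0.8,0,0,-1],[0,0,0,-1,0,0,-1]]';  python3 - <<'E'
from h import *
totool([541.7,80,90])
E
```

```text
clock: 11.98
eef_pos: [542.5, 80.5, 93.1]
tool_rot: [-179.9, -0.1, 92.5]
force: [0.3, -0.1, -0.1]
opening: 0.3
clock: 12.32
eef_pos: [543.0, 69.9, 93.3]
tool_rot: [-179.9, -0.1, 92.5]
force: [0.3, 0.3, 0.8]
opening: -0.2
eef [543.   69.9  93.3] [-1.799e+02 -1.000e-01  9.250e+01] F [0.3 0.3 0.8] clk 12.32  rel: [10.2 -0.9  3.3]
```

```bash
python3 -m crank '[[0,0,0,-0.2,0,0.1,-1],[0,0,0,-0.4,0,0.2,-1],[0,0,0,-0.6,0,0.2,-1],[0,0,0,-0.8,0,0.2,-1],[0,0,0,-1,0,0.2,-1]]';python3 -m crank '[[0,0,0,-0.2,0,0,-1],[0,0,0,-0.4,0,0,-1],[0,0,0,-0.6,0,0,-1],[0,0,0,-0.8,0,0,-1],[0,0,0,-1,0,0,-1]]'
python3 - <<'E'
from h import *
totool([541.7,39.5,90])
c=robot.read_camera("side"); cv2.imwrite("pics/side16.png",cv2.resize(c["color"][150:310,200:420],None,fx=3.6,fy=3.6))
E
```

```text
clock: 12.73
eef_pos: [543.5, 60.1, 91.2]
tool_rot: [-179.9, -0.1, 92.5]
force: [1.3, 2.1, -1.5]
opening: -0.0
clock: 13.15
eef_pos: [543.9, 50.0, 91.2]
tool_rot: [-179.9, -0.1, 92.5]
force: [1.1, 2.7, -0.8]
opening: 0.0
eef [543.9  50.   91.2] [-1.799e+02 -1.000e-01  9.250e+01] F [ 1.1  2.7 -0.8] clk 13.15  rel: [-10.4  -2.7   1.2]
```

View pics/side16.png

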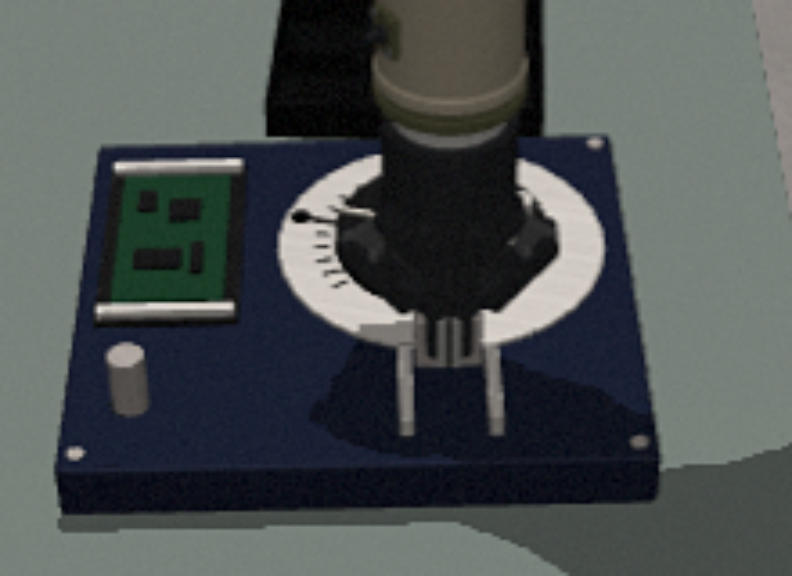

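The tab is moving in with about 2.7 N of force. I'll continue to the stop, slowing toward the end.

```bash
python3 -m crank '[[0,0,0,-0.2,0,0,-1],[0,0,0,-0.4,0,0,-1],[0,0,0,-0.6,0,0,-1],[0,0,0,-0.7,0,0,-1],[0,0,0,-0.8,0,0,-1]]'; python3 -m crank '[[0,0,0,-0.05,0,0,-1],[0,0,0,-0.1,0,0,-1],[0,0,0,-0.15,0,0,-1],[0,0,0,-0.2,0,0,-1]]'; python3 -m crank '[[0,0,0,-0.05,0,0,-1],[0,0,0,-0.1,0,0,-1]]'
```

```text
clock: 13.62
eef_pos: [544.4, 41.3, 91.2]
tool_rot: [-179.9, -0.1, 92.5]
force: [-0.0, 1.7, 0.7]
opening: -0.2
clock: 13.95
eef_pos: [544.4, 40.8, 91.3]
tool_rot: [-179.9, -0.2, 92.5]
force: [0.9, 8.5, 2.6]
opening: -0.3
clock: 14.12
eef_pos: [544.4, 40.8, 91.3]
tool_rot: [-179.9, -0.3, 92.6]
force: [0.0, 8.0, 1.5]
opening: -0.2
```

```bash
python3 -m crank '[[0,0,0,-0.1,0,0,-1],[0,0,0,-0.2,0,0,-1],[0,0,0,-0.3,0,0,-1],[0,0,0,-0.3,0,0,-1]]'; python3 -m crank '[[0,0,0,0.3,0,0,-1],[0,0,0,0.8,0,0,-1],[0,0,0,1.5,0,0,-1],[0,0,0,2.2,0,-1,-1],[0,0,0,2.5,0,-4,-1]]'; python3 -m crank '[[0,0,0,2,0,-4,-1],[0,0,0,4,0,-8,-1],[0,0,0,8,0,-11,-1],[0,0,0,12,0,-13,-1],[0,0,0,16,0,-15,-1]]';python3 -m crank '[[0,0,0,0,0,0,-1],[0,0,0,0,0,0,-1]]'
python3 - <<'E'
from h import *
c=robot.read_camera("top"); cv2.imwrite("pics/top17.png",c["color"])
cv2.imwrite("pics/lock17.png",rect(c,92,490,610,-10,110,0.25))
c=robot.read_camera("wrist"); cv2.imwrite("pics/wrist17.png",c["color"])
c=robot.read_camera("side"); cv2.imwrite("pics/side17.png",c["color"])
totool([541.7,39.5,90])
E
```

```text
clock: 14.45
eef_pos: [544.3, 40.7, 91.3]
tool_rot: [-179.9, -0.5, 92.8]
force: [-0.4, 12.7, 2.7]
opening: 0.1
clock: 14.87
eef_pos: [541.5, 66.0, 129.1]
tool_rot: [-179.5, -0.4, 92.8]
force: [-0.0, 0.2, 0.7]
opening: -0.2
clock: 15.28
eef_pos: [535.6, 209.7, 273.8]
tool_rot: [-179.6, -0.4, 92.7]
force: [1.5, 0.2, -0.6]
opening: -0.2
clock: 15.45
eef_pos: [535.4, 212.6, 274.6]
tool_rot: [-179.7, -0.5, 92.9]
force: [-0.3, -1.3, -0.2]
opening: 0.1
eef [535.2 208.3 273.1] [-179.6   -0.3   92.6] F [-0.1 -0.4 -0.5] clk 15.6  rel: [-169.9    0.3  182.2]
```

View pics/top17.png

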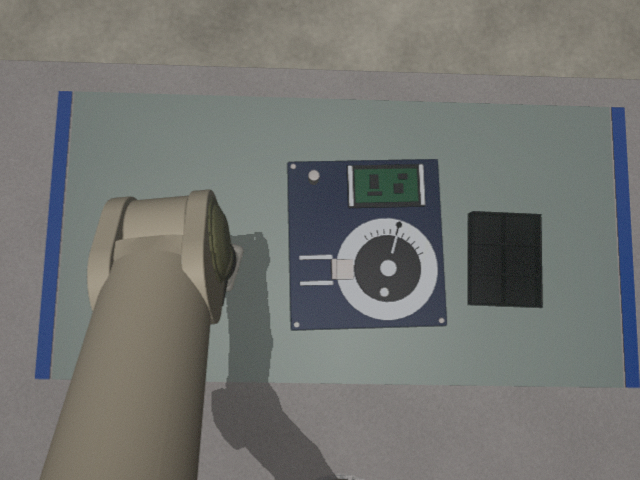

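View pics/lock17.png

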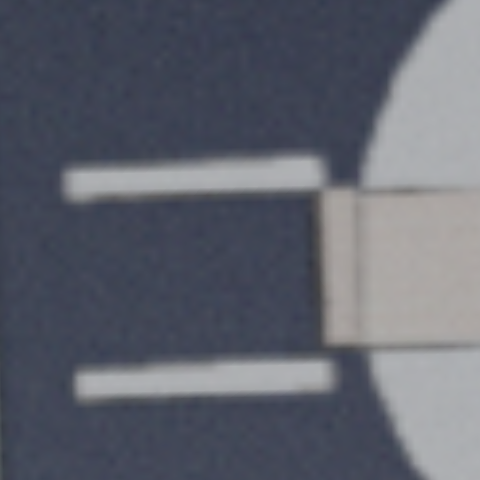

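View pics/side17.png

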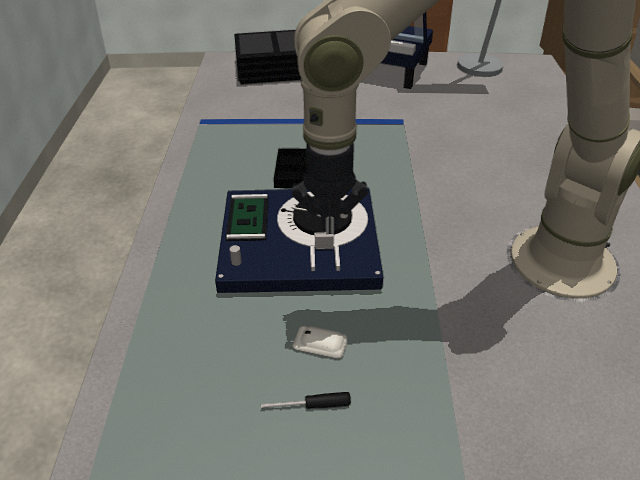

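The lock edge moved from px 227 to 321, about 23.5–24 mm, and it held against 12.7 N at the stop. Last step is a dial check with a clear top view.

Run:
```python
from h import *
c=fine("top","t18"); fine("top","t19")
X=rect(c,60,530,660,-150,-50,0.25); cv2.imwrite("pics/fin.png",X)
```

```text
top index 36 48 -15.02
top index 48 60 -15.09
top index 40 60 -14.8
   target 74 84 -15.04
   target 84 97 -14.84
   ticks [(np.float64(-65.17), -42), (np.float64(-54.99), -35), (np.float64(-44.94), -36), (np.float64(-34.93), -39), (np.float64(-24.87), -31), (np.float64(-15.04), -60), (np.float64(-5.1), -33), (np.float64(4.76), -28), (np.float64(15.57), -32), (np.float64(24.94), -27), (np.float64(35.17), -36)]
top index 36 48 -15.11
top index 48 60 -15.01
top index 40 60 -14.8
   target 74 84 -15.03
   target 84 97 -14.87
   ticks [(np.float64(-65.23), -43), (np.float64(-54.95), -35), (np.float64(-45.09), -37), (np.float64(-35.0), -37), (np.float64(-24.93), -31), (np.float64(-15.03), -60), (np.float64(-5.8), -33), (np.float64(4.83), -28), (np.float64(15.6), -32), (np.float64(24.99), -26), (np.float64(35.19), -34)]
```

View pics/fin.png

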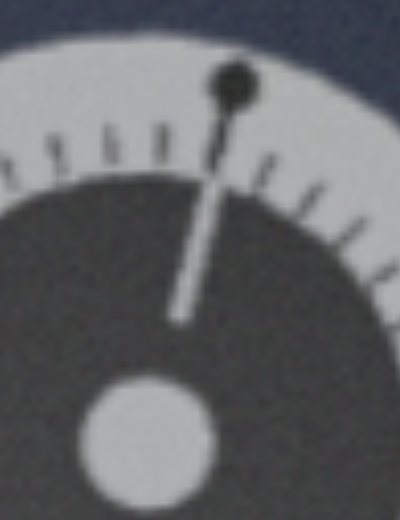

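The index mark (195,250) runs straight into the long line (215,150), within about 0.2°. The lock is in, the arm is clear and the bystanders haven't moved. Handing in.

```bash
python3 -c "
from plant import robot
print(robot.sign_off())"
```

```text
the job is handed in; nothing more can be done
None
```

The dial is on its line and the lock slide is fully in. I handed the job in at about 16 s, with the arm raised clear and touching nothing.

- **Dial:** I pushed the post with the outside of the shut fingers, turning the dial about 82° clockwise with roughly 2 N. The last top views put the index at −14.8 to −15.1° and the target line at −14.8 to −15.0°. It was the same before and after the lock push, so the two line up within about 0.3°.
- **Lock:** I pushed the thumb tab in until it stopped. It took about 2–3 N while sliding, and it did not move further when I pressed at the stop with 12.7 N. The pictures show about 23.5 mm of travel against the 24 mm expected, which is within the measuring error.
- **Neighbouring objects:** In the last side and top pictures the standoff, mouse, tray and screwdriver look unmoved. I judged this by eye; the arm hid the mouse and screwdriver from the top camera and part of the tray from the side camera.
- **Checks that disagreed:** The cameras differed by about 2 mm on the dial centre. During the push their readings of the remaining angle differed by up to about 1.5°, apart from two wrong wrist readings taken when the target line was hidden or barely in view. With the arm clear they agreed to about 0.3°.

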